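Feel along the mended break of a stone slab

ROBOT

A 7-joint arm with a two-finger parallel gripper is mounted at the origin on the work surface. World frame = base frame: x ahead of the robot, y to its left, z up, the work surface at z = 0. Lengths are in m, angles in rad, forces in N, time in s.
With the tool pointing down it reaches from about 0.425 to 0.925 m from the base axis. Payload 6.8 kg.
Tool frame: the origin (TCP) lies at the very end of the fingers, on their centre line; the grasp point (between the pads) lies bot.hold_point_z behind it (bot.hold_point_z is the distance from the TCP to the grasp point, in m); x points along the fingers, z is the direction in which the jaws open and shut, and the axes are right-handed (so a half turn about x gives the same grasp; the last joint's range is limited). The gripper opens to 85 mm and grips with 20 to 120 N. Pads are 22 mm wide; open, the fingers measure 114 mm over their backs; the gripper's body (76 mm by 85 mm) begins 54 mm behind the grasp point. The pads swing forward as they close: fully open they stand 13 mm farther back than shut.
Start: joints at [1.141, 0.477, 0.022, 1.555, -0.011, 1.109, -0.083], TCP at [0.213, -0.64, 0.231] pointing down, gripper open.
Joint ranges: [-2.96, 2.96], [-0.34, 2.1], [-1.41, 1.46], [0.24, 2.44], [-1.37, 4.51], [0.17, 1.92], [-2.96, 2.96]. Speed limits (rad/s): [2.39, 2.39, 3.14, 3.14, 3.14, 3.14, 3.14].

INTERFACE

Orientations are given as a unit quaternion [w, x, y, z].
In Python, from station import bot gives the robot as it stands.
- The arm moves only by the tool drive_tool, never from a script. Its arguments are lists of equal length, an entry for each row: "slide": the shift along the world's x, y, z in mm, a list of three; "turn": the turn, a rotation vector about the world's x, y, z in rad, a list of three; "gripper": the opening, from 0 (shut) to 1 (fully open). A call has 1 to 10 rows; each row is the pose to reach, as a shift and turn from the pose measured when the call began; what a row does not reach only later rows make up. A row lasts 1/10 s, in which the tool goes at most 50 mm and 8.59 degrees, less where a joint would pass 70% of its speed; a pose out of reach is approached as far as the arm can. A call with a gripper value outside its range is refused whole. The fingers move at their own pace and stop on an object; "squeeze" is the grip in N (left out, the last holds). Time passes only in rows, so rows that repeat a pose let the fingers close. It gives the time, the measured TCP pose, the force and the opening at its end, in the units of the state.
- bot.get_obs(): the state, without advancing time (a new reading comes with each control period).
- bot.read_camera(name): name is "scene" or "top"; returns a dict with "color" (480x640x3 uint8, red, green, blue), "fovy" (degrees; the focal length in pixels is half the picture's height over the tangent of half this angle, whatever the lens; pixels are square), "cx", "cy" (the principal point, pixels), "dist_coeffs" ([k1, k2, p1, p2, k3] as OpenCV has them; the pictures are not rectified), "R" (3x3) and "t" (3): a world point X has camera coordinates R X + t. Camera axes: x right, y down, z forward; pixel columns grow to the right and rows downward; lengths in m; the calibration is good to about 2 mm. A picture is of the moment at which its call begins. There is no depth.
- bot.hand_in(): hands the job in, once; it reports no verdict.
The state is a dict: "t": time; "q": joint angles; "joint_vel": joint speeds; "joint_torque": joint torques, N m; "eef_pos": TCP position; "tool_rot": TCP orientation; "contact_force": force on the tool from outside, world axes, zero at the start; "torque": the same for the moment, N m; "gripper_width": opening from 0.0 (shut) to 1.0 (fully open).
Only numpy, scipy, OpenCV 4.12 (cv2) and the standard library are available. Lean on these libraries where they do the work, as an engineer would, in place of code of your own. Each camera call takes 0.05 s, during which the arm holds its last target.

TASK

The stone slab on the sprung cradle has been mended along a zigzag break filled with white plaster. Check the repair by feel: with the fingers closed and pointing straight down, run the fingertips lightly along the white line on the slab's face, corner by corner, from the end on the side of the small carved boss to the other end, keeping in touch with the stone, then take the hand away. Do not strike the stone or press the cradle down to its stop, do not shift or lift the slab, and leave the other things on the table where they are.

Things in the scene. Friction and masses are not known exactly. Their poses are not given: they have to be found in the camera images.
- slab: loose sandstone slab, 180 x 120 x 20 mm (x, y, z), 0.9 kg, lying flat on the cradle; origin at the centre of its underside, z up, so its face is 20 mm above the origin. A flat zigzag line of white plaster 5 mm wide, flush with the face, crosses it from one short (-x) edge to the other (+x), straight between the points line0, line2, line4, line6, line8. A low carved round boss (28 mm across, 6 mm high) stands near the -x edge at x = -73, y = -43 mm and marks the starting end.
- cradle: fixed aluminium frame 220 x 220 x 24 mm under the slab, origin under its centre; above it a square cork-topped platen 210 x 210 x 12 mm, its top 58 mm above the origin, carries the slab. The slab may lie on it at any yaw; its face is then 78 mm above the table.
- platen (a joint): how far the sprung platen (with the slab) is pressed down, m: 0 at rest at the top, 0.014 at the bottom stop. It begins to give at about 1 to 3 N and then takes 0.5 N more per mm; it springs back when let go.
- line0 (a point): point on the slab's face, on the middle of the white line, at the start of the line, 20 mm in from where it meets the slab's edge; at x = -78, y = 24, z = 20 mm in the slab's frame. Points are numbered 0 to 8 in the order of the trace; line0 is at the boss end.
- line1 (a point): point on the slab's face, on the middle of the white line, midway between two corners of the line; at x = -62, y = 1, z = 20 mm in the slab's frame. Points are numbered 0 to 8 in the order of the trace; line0 is at the boss end.
- line2 (a point): point on the slab's face, on the middle of the white line, corner of the line; at x = -46, y = -22, z = 20 mm in the slab's frame. Points are numbered 0 to 8 in the order of the trace; line0 is at the boss end.
- line3 (a point): point on the slab's face, on the middle of the white line, midway between two corners of the line; at x = -29, y = 2, z = 20 mm in the slab's frame. Points are numbered 0 to 8 in the order of the trace; line0 is at the boss end.
- line4 (a point): point on the slab's face, on the middle of the white line, corner of the line; at x = -12, y = 26, z = 20 mm in the slab's frame. Points are numbered 0 to 8 in the order of the trace; line0 is at the boss end.
- line5 (a point): point on the slab's face, on the middle of the white line, midway between two corners of the line; at x = 9, y = -1, z = 20 mm in the slab's frame. Points are numbered 0 to 8 in the order of the trace; line0 is at the boss end.
- line6 (a point): point on the slab's face, on the middle of the white line, corner of the line; at x = 30, y = -28, z = 20 mm in the slab's frame. Points are numbered 0 to 8 in the order of the trace; line0 is at the boss end.
- line7 (a point): point on the slab's face, on the middle of the white line, midway between two corners of the line; at x = 54, y = -4, z = 20 mm in the slab's frame. Points are numbered 0 to 8 in the order of the trace; line0 is at the boss end.
- line8 (a point): point on the slab's face, on the middle of the white line, at the far end of the line, 16 mm in from where it meets the slab's edge; at x = 78, y = 20, z = 20 mm in the slab's frame. Points are numbered 0 to 8 in the order of the trace; line0 is at the boss end.
- flash: black battery flash unit standing upright, foot 50 x 36 mm, head 40 x 50 mm, 94 mm tall; origin under its centre. Bystander.
- jar: small lidded sample jar, 44 mm across and 55 mm tall; origin under its centre. Bystander.
- scale: flat photographic scale bar, 20 x 150 x 6 mm (long along its y), in black and white blocks; origin under its centre. Bystander.
- sherd: terracotta pot base fragment, about 68 mm across and 26 mm tall; origin under its centre. Bystander.
There are look-alikes about, which are no part of the job. Leave any pink or red look-alike of the slab alone.

How it is judged:
On the way, in this order (a step that is already met when the one before it is completed fails the run):
1. the closed fingertips touch the slab within 12 mm of the start of the line (horizontal distance between the grasp point and line0 below 0.012 m and contact force between the fingers and slab above 0.2 N), for 0.04 s.
2. the closed fingertips touch the slab within 12 mm of the point 1 of the line (horizontal distance between the grasp point and line1 below 0.012 m and contact force between the fingers and slab above 0.2 N), for 0.04 s.
3. the closed fingertips touch the slab within 12 mm of the point 2 of the line (horizontal distance between the grasp point and line2 below 0.012 m and contact force between the fingers and slab above 0.2 N), for 0.04 s.
4. the closed fingertips touch the slab within 12 mm of the point 3 of the line (horizontal distance between the grasp point and line3 below 0.012 m and contact force between the fingers and slab above 0.2 N), for 0.04 s.
5. the closed fingertips touch the slab within 12 mm of the point 4 of the line (horizontal distance between the grasp point and line4 below 0.012 m and contact force between the fingers and slab above 0.2 N), for 0.04 s.
6. the closed fingertips touch the slab within 12 mm of the point 5 of the line (horizontal distance between the grasp point and line5 below 0.012 m and contact force between the fingers and slab above 0.2 N), for 0.04 s.
7. the closed fingertips touch the slab within 12 mm of the point 6 of the line (horizontal distance between the grasp point and line6 below 0.012 m and contact force between the fingers and slab above 0.2 N), for 0.04 s.
8. the closed fingertips touch the slab within 12 mm of the point 7 of the line (horizontal distance between the grasp point and line7 below 0.012 m and contact force between the fingers and slab above 0.2 N), for 0.04 s.
9. the closed fingertips touch the slab within 12 mm of the far end of the line (horizontal distance between the grasp point and line8 below 0.012 m and contact force between the fingers and slab above 0.2 N), for 0.04 s.
At the end, for the whole second after the job is handed in: After the fingertips have touched the slab within 12 mm of line0 to line8 in that order, the hand is off the slab, the platen is back up (within 3 mm), the slab lies flat and at rest within 15 mm of where it lay, and the other things are within 20 mm of where they stood (distance of slab from where it was at the start of the episode below 0.015 m and value of joint platen below 0.003 m and linear speed of slab below 0.02 m/s and angle between slab's own z axis and vertical below 0.03 rad and contact force between the fingers and slab below 0.1 N and distance of each of flash, jar, scale, sherd from where it was at the start of the episode below 0.02 m).
It fails at once if the slab is struck or pressed by the robot with more than 25 N (contact force between any of the arm, the fingers and slab above 25 N).
It fails at once if the cradle is pressed down to its stop (over 12.5 mm) (value of joint platen above 0.0125 m).
It fails at once if the slab is lifted more than 8 mm off the cradle (z of slab in the frame of cradle above 0.066 m).
It fails at once if the slab is shifted more than 25 mm (distance of slab from where it was at the start of the episode above 0.025 m).
It fails at once if a bystander is moved or lifted more than 20 mm (distance of any of flash, jar, scale, sherd from where it was at the start of the episode above 0.02 m).
It also fails if it takes over 51 s, if anything falls off the work surface, if the arm or the gripper's body presses on something with over 40 N, if the wrist force passes 120 N, or if a joint passes its speed limit or range.

## Working session

There is one attempt and no reset: what is moved stays moved. The work goes in short steps, Python scripts to look and compute and a tool call to move; the robot and the scene stay as the last step left them, time stands still between calls to the robot, and variables do not carry over. Pictures are saved under pics/ and viewed, and the job is handed in when it is done.

Besides the shell and the picture viewer there is one more tool, called after ">>>" as name(argument=value, ...), one argument or row to a line, values as JSON. drive_tool: Moves the arm, as the interface text tells. Its arguments: {"type":"object","properties":{"slide":{"type":"array"},"turn":{"type":"array"},"gripper":{"type":"array"},"squeeze":{"type":"number"}},"required":["slide","turn","gripper"]}

```bash
mkdir -p pics; python3 - <<'E'
from station import bot
import cv2,pickle
d={}
for n in("top","scene"):
    c=bot.read_camera(n);d[n]=c
    cv2.imwrite(f"pics/{n}0.png",c["color"][:,:,::-1]);print(n,c["fovy"],c["cx"],c["cy"],c["dist_coeffs"],c["R"],c["t"])
pickle.dump(d,open("cam.pkl","wb"))
print(bot.get_obs(),bot.hold_point_z)
E
```

```text
top 57.950114029068274 316.75469052767085 236.03621575572473 [-0.00441322  0.          0.          0.          0.        ] [[ 0.0298403  -0.99924859  0.0247347 ]
 [-0.99552868 -0.03192977 -0.08889964]
 [ 0.08962261 -0.02197131 -0.99573342]] [0.03861928 0.53065362 0.76867037]
scene 42.07416098107039 321.4358487012896 239.2744006026017 [-0.12252191  0.          0.          0.          0.        ] [[ 0.83538497  0.54939002 -0.01739403]
 [ 0.40553151 -0.63738237 -0.65520067]
 [-0.37104735  0.54029096 -0.75525462]] [-0.47182609 -0.10432503  1.43083406]
{'t': 0.1, 'q': array([ 1.1408935 ,  0.47773297,  0.02232975,  1.5563873 , -0.01150617,
        1.1092922 , -0.08311787]), 'joint_vel': array([ 0.00039278, -0.00237379,  0.00016551, -0.00324027, -0.00081678,
        0.00042159,  0.00086902]), 'joint_torque': array([ 4.81543088e-03, -5.97754562e+01,  1.61272198e+00, -2.81952578e+01,
        1.25323894e-02,  5.00145456e-03,  3.83899726e-05]), 'eef_pos': array([ 0.2133095 , -0.63982671,  0.23039761]), 'tool_rot': array([ 0.57314013,  0.41375112,  0.57415512, -0.41311779]), 'contact_force': array([-0.01539679,  0.05617514,  0.00498962]), 'torque': array([-0.00026726,  0.00183724,  0.01517403]), 'gripper_width': 0.9978690679157319} 0.0187
```

View pics/top0.png

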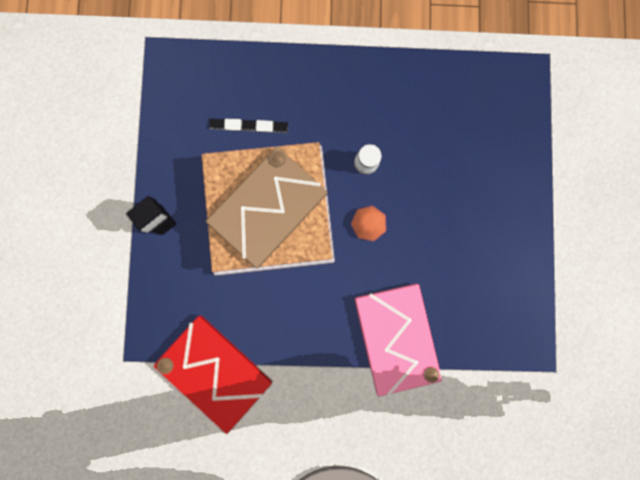

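View pics/scene0.png

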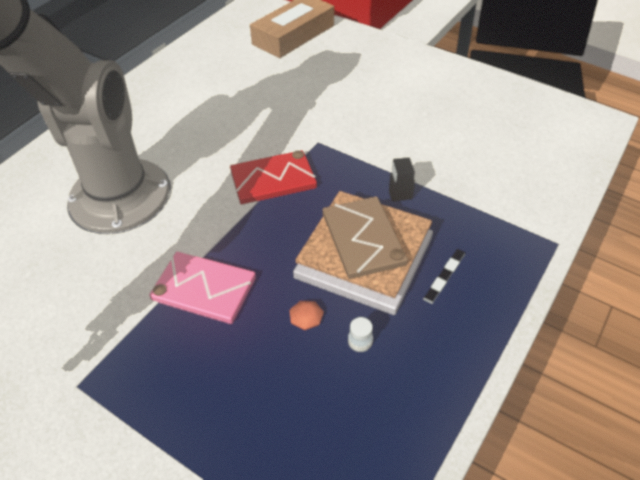

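```bash
python3 - <<'E'
import cv2
a=cv2.imread("pics/top0.png")[130:285,190:350];cv2.imwrite("pics/topc.png",cv2.resize(a,None,fx=5,fy=5,interpolation=cv2.INTER_CUBIC)[:600*2][:775])
b=cv2.imread("pics/scene0.png")[185:315,285:445];cv2.imwrite("pics/scc.png",cv2.resize(b,None,fx=5,fy=5,interpolation=cv2.INTER_CUBIC))
a=cv2.imread("pics/top0.png")[145:265+5,195:345];cv2.imwrite("pics/topc.png",cv2.resize(a,None,fx=4.8,fy=4.8,interpolation=cv2.INTER_CUBIC))
b=cv2.imread("pics/scene0.png")[190:280,310:425];cv2.imwrite("pics/scc.png",cv2.resize(b,None,fx=6,fy=6,interpolation=cv2.INTER_CUBIC))
E
```

```text
(no output)
```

View pics/topc.png

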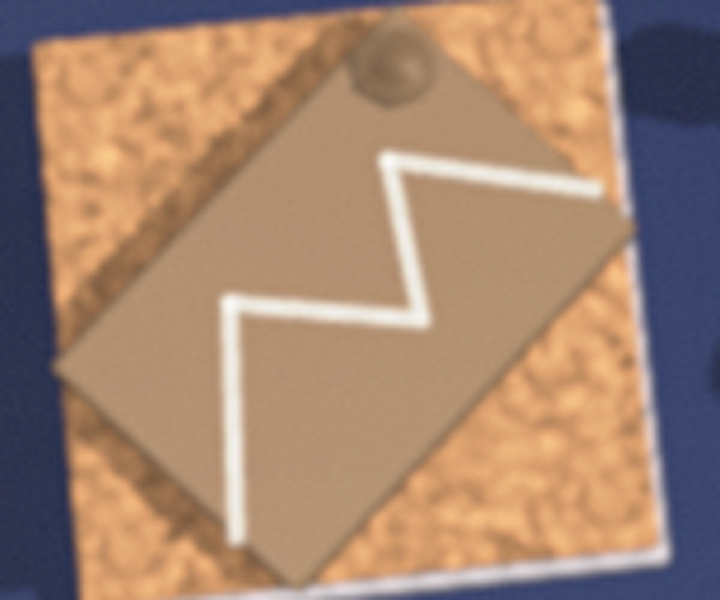

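View pics/scc.png

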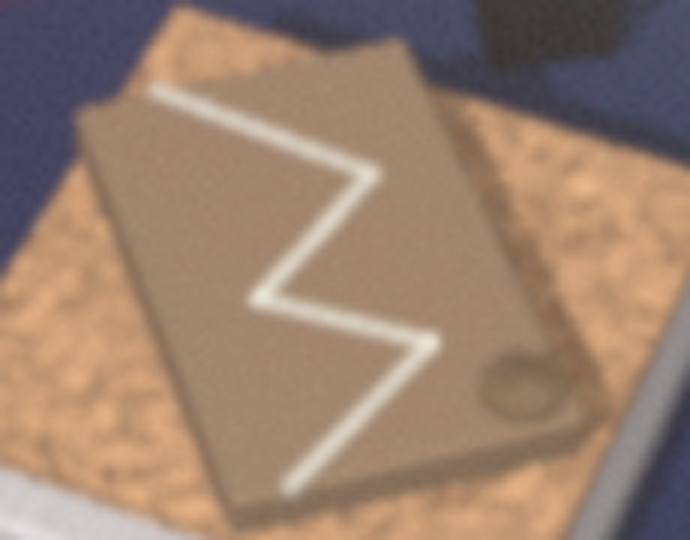

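```bash
cat > h.py <<'E'
import pickle,numpy as np,cv2
from scipy.optimize import least_squares
d=pickle.load(open("cam.pkl","rb"))
def KD(c):
    f=240/np.tan(np.radians(c["fovy"])/2);return np.array([[f,0,c["cx"]],[0,f,c["cy"]],[0,0,1]]),np.array(c["dist_coeffs"])
def proj(c,X):
    K,D=KD(c);return cv2.projectPoints(np.array(X,float),cv2.Rodrigues(np.array(c["R"]))[0],np.array(c["t"]),K,D)[0][:,0]
S=np.array([[-90,-60],[-90,60],[90,60],[90,-60],[-46,-22],[-12,26],[30,-28]])/1000.
L=np.array([[-78,24],[-62,1],[-46,-22],[-29,2],[-12,26],[9,-1],[30,-28],[54,-4],[78,20]])/1000.
def W(p,P,z=.078):
    c,s=np.cos(p[2]),np.sin(p[2]);return np.c_[P@np.array([[c,s],[-s,c]])+p[:2],np.full(len(P),z)]
pt=np.array([[395,12],[635,230],[298,587],[60,368],[388,163],[422,318],[232,303]])/4.8+[195,145]-.4
ps=np.array([[585,425],[237,512],[80,115],[400,42],[432,342],[258,298],[375,174]])/6+[310,190]-.4
E
python3 - <<'E'
from h import *
ft=lambda p:(proj(d["top"],W(p,S))-pt).ravel()
fs=lambda p:(proj(d["scene"],W(p,S))-ps).ravel()
for f in(ft,fs,lambda p:np.r_[ft(p),fs(p)]):
    r=min((least_squares(f,[.6,0,a]) for a in(0,1.6,3.1,-1.6)),key=lambda r:r.cost);print(r.x,np.round(r.fun.reshape(-1,2),1).tolist())
print(np.round(W(r.x,L)*1000,1)); np.save("p.npy",r.x)
# obstacles in top
for n,u,z in(("flash",(152,213),.094),("jar",(369,155),.055),("sherd",(369,223),.026)):
    g=least_squares(lambda q:(proj(d["top"],[[*q,z]])-np.array(u)).ravel(),[.5,0]).x;print(n,g)
print(np.linalg.norm(W(r.x,L)[:,:2],axis=1))
E
```

```text
[0.57245207 0.14266025 2.43057024] [[0.3, -2.0], [1.5, -0.9], [-0.2, 2.3], [-2.4, -0.1], [0.5, -0.4], [0.4, 0.6], [-0.1, 0.4]]
[ 0.57348846  0.14068326 -3.85048728] [[1.1, -0.6], [-0.7, -0.6], [-1.2, -0.8], [0.6, -0.8], [0.1, 0.9], [0.2, 1.0], [-0.2, 0.7]]
[0.57276083 0.1420762  2.43132239] [[0.6, -2.2], [1.9, -1.1], [0.2, 2.1], [-2.0, -0.2], [0.8, -0.5], [0.8, 0.4], [0.3, 0.2], [1.1, -1.1], [-0.8, -1.3], [-1.1, -1.4], [0.7, -1.3], [0.1, 0.3], [0.3, 0.3], [-0.2, 0.1]]
[[616.3  73.   78. ]
 [619.1 100.9  78. ]
 [622.  128.8  78. ]
 [593.4 121.7  78. ]
 [564.9 114.5  78. ]
 [566.6 148.7  78. ]
 [568.3 182.9  78. ]
 [534.4 180.3  78. ]
 [500.6 177.8  78. ]]
flash [0.55236352 0.33052568]
jar [ 0.67480241 -0.03336427]
sherd [ 0.55596788 -0.03983274]
[0.62056149 0.62728313 0.63517059 0.60578449 0.57640091 0.58577797
 0.59697038 0.5640276  0.53121053]
```

>>> drive_tool(
  slide=[
    [20,35,0],
    [40,71,0],
    [60,107,0],
    [80,142,0],
    [100,178,0],
    [120,213,0],
    [140,249,0],
    [160,284,0],
    [180,320,0],
    [200,356,0],
  ],
  turn=[
    [0,0,0],
    [0,0,0],
    [0,0,0],
    [0,0,0],
    [0,0,0],
    [0,0,0],
    [0,0,0],
    [0,0,0],
    [0,0,0],
    [0,0,0],
  ],
  gripper=[0,0,0,0,0,0,0,0,0,0],
  squeeze=20,
)

```text
t: 1.1
eef_pos: [0.4136, -0.2822, 0.2302]
tool_rot: [0.573, 0.414, 0.574, -0.413]
contact_force: [-0.1, -0.5, -0.3]
gripper_width: 0.0
```

>>> drive_tool(
  slide=[
    [20,35,0],
    [40,71,0],
    [60,107,0],
    [80,142,0],
    [100,178,0],
    [120,213,0],
    [140,249,0],
    [160,284,0],
    [180,320,0],
    [190,338,0],
  ],
  turn=[
    [0,0,0],
    [0,0,0],
    [0,0,0],
    [0,0,0],
    [0,0,0],
    [0,0,0],
    [0,0,0],
    [0,0,0],
    [0,0,0],
    [0,0,0],
  ],
  gripper=[0,0,0,0,0,0,0,0,0,0],
)

```text
t: 2.1
eef_pos: [0.6044, 0.0602, 0.2299]
tool_rot: [0.573, 0.413, 0.576, -0.411]
contact_force: [0.3, 0.4, -0.5]
gripper_width: 0.0
```

>>> drive_tool(
  slide=[
    [6,7,-30],
    [12,13,-60],
    [12,13,-90],
    [12,13,-110],
    [12,13,-125],
    [12,13,-132],
    [12,13,-135],
    [12,13,-135],
  ],
  turn=[
    [0,0,0],
    [0,0,0],
    [0,0,0],
    [0,0,0],
    [0,0,0],
    [0,0,0],
    [0,0,0],
    [0,0,0],
  ],
  gripper=[0,0,0,0,0,0,0,0],
)

```text
t: 2.9
eef_pos: [0.6167, 0.0732, 0.0953]
tool_rot: [0.574, 0.413, 0.575, -0.411]
contact_force: [0.5, 0.2, -0.1]
gripper_width: -0.004
```

```bash
python3 - <<'E'
from station import bot
import cv2,numpy as np
from scipy.spatial.transform import Rotation as R
c=bot.read_camera("top");s=bot.read_camera("scene")
a=c["color"][130:280,190:350,::-1];b=s["color"][150:300,300:460,::-1]
cv2.imwrite("pics/a1.png",cv2.resize(np.hstack([a,b]),None,fx=2.5,fy=2.5,interpolation=cv2.INTER_CUBIC))
o=bot.get_obs();print(o["eef_pos"],o["contact_force"],R.from_quat(np.roll(o["tool_rot"],-1)).as_matrix().round(3))
E
```

```text
[0.61705803 0.07330109 0.09596725] [-0.02295186  0.75857518  0.3985484 ] [[ 0.001  0.947  0.32 ]
 [ 0.004  0.32  -0.947]
 [-1.     0.002 -0.004]]
```

View pics/a1.png

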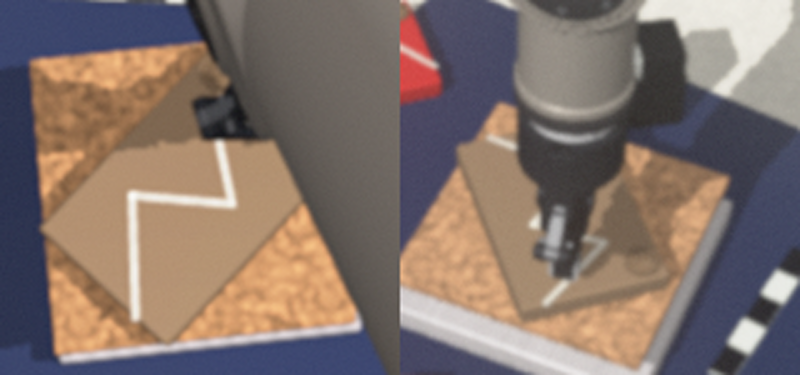

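The scene view (right half) shows the closed fingertips at about (565,275), just above the start of the line by the boss end. I'll go down slowly now.

>>> drive_tool(
  slide=[
    [0,0,-5],
    [0,0,-9],
    [0,0,-12],
    [0,0,-14],
    [0,0,-15],
    [0,0,-16],
    [0,0,-17],
    [0,0,-18],
    [0,0,-19],
    [0,0,-19],
  ],
  turn=[
    [0,0,0],
    [0,0,0],
    [0,0,0],
    [0,0,0],
    [0,0,0],
    [0,0,0],
    [0,0,0],
    [0,0,0],
    [0,0,0],
    [0,0,0],
  ],
  gripper=[0,0,0,0,0,0,0,0,0,0],
)

```text
t: 4.0
eef_pos: [0.6172, 0.0733, 0.0771]
tool_rot: [0.574, 0.414, 0.575, -0.411]
contact_force: [-0.7, 0.1, 3.1]
gripper_width: -0.004
```

>>> drive_tool(
  slide=[
    [0,0,-1],
    [0,0,-2],
    [0,0,-3],
    [0,0,-3],
    [0,0,-3],
  ],
  turn=[
    [0,0,0],
    [0,0,0],
    [0,0,0],
    [0,0,0],
    [0,0,0],
  ],
  gripper=[0,0,0,0,0],
)

```text
t: 4.5
eef_pos: [0.6172, 0.0733, 0.0742]
tool_rot: [0.574, 0.414, 0.575, -0.411]
contact_force: [-1.6, -0.8, 4.5]
gripper_width: -0.002
```

>>> drive_tool(
  slide=[
    [0,4,0],
    [1,10,0],
    [1,16,0],
    [2,22,0],
    [2,28,0],
    [3,34,0],
    [3,40,0],
    [4,46,0],
    [5,52,0],
    [5,55,0],
  ],
  turn=[
    [0,0,0],
    [0,0,0],
    [0,0,0],
    [0,0,0],
    [0,0,0],
    [0,0,0],
    [0,0,0],
    [0,0,0],
    [0,0,0],
    [0,0,0],
  ],
  gripper=[0,0,0,0,0,0,0,0,0,0],
)

```text
t: 5.5
eef_pos: [0.6223, 0.1293, 0.0743]
tool_rot: [0.574, 0.414, 0.575, -0.411]
contact_force: [-0.4, -3.3, 3.6]
gripper_width: 0.001
```

```bash
python3 - <<'E'
from station import bot
import cv2,numpy as np
s=bot.read_camera("scene");b=s["color"][190:280,310:425,::-1]
cv2.imwrite("pics/a2.png",cv2.resize(b,None,fx=6,fy=6,interpolation=cv2.INTER_CUBIC));print(bot.get_obs()["contact_force"])
E
```

```text
[ 0.7271112  -1.18493123  4.01253778]
```

View pics/a2.png

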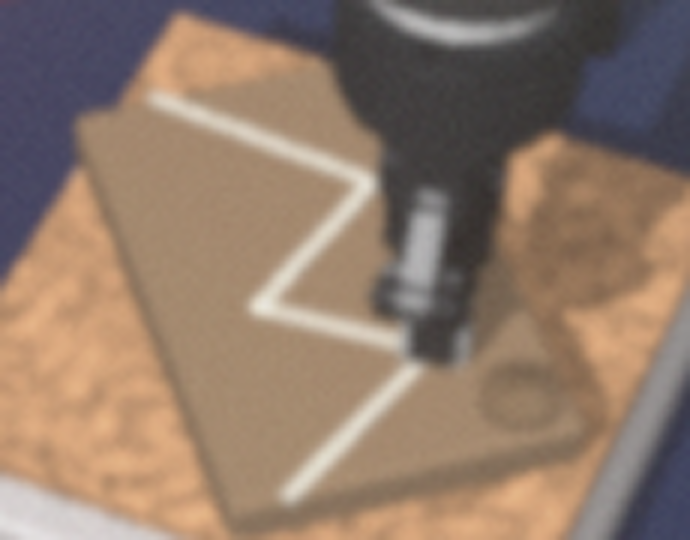

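The slab hasn't shifted: its corners are still at about (80,118) and (237,520) in the crop, only slightly lower from the press. The fingertips sit on corner line2 at about (435,345). Next I'll trace to line4.

>>> drive_tool(
  slide=[
    [-5,-1,0],
    [-11,-3,0],
    [-17,-4,0],
    [-23,-6,0],
    [-29,-7,0],
    [-35,-9,0],
    [-41,-10,0],
    [-47,-12,0],
    [-53,-14,0],
    [-57,-15,0],
  ],
  turn=[
    [0,0,0],
    [0,0,0],
    [0,0,0],
    [0,0,0],
    [0,0,0],
    [0,0,0],
    [0,0,0],
    [0,0,0],
    [0,0,0],
    [0,0,0],
  ],
  gripper=[0,0,0,0,0,0,0,0,0,0],
)

```text
t: 6.55
eef_pos: [0.5646, 0.1144, 0.0743]
tool_rot: [0.574, 0.414, 0.575, -0.411]
contact_force: [2.9, -0.2, 5.2]
gripper_width: -0.001
```

Now line4 → line6 (+4, +68).

>>> drive_tool(
  slide=[
    [0,5,0],
    [1,12,0],
    [1,19,0],
    [1,26,0],
    [2,33,0],
    [2,40,0],
    [3,47,0],
    [3,54,0],
    [4,61,0],
    [4,68,0],
  ],
  turn=[
    [0,0,0],
    [0,0,0],
    [0,0,0],
    [0,0,0],
    [0,0,0],
    [0,0,0],
    [0,0,0],
    [0,0,0],
    [0,0,0],
    [0,0,0],
  ],
  gripper=[0,0,0,0,0,0,0,0,0,0],
)

```text
t: 7.55
eef_pos: [0.5688, 0.183, 0.0743]
tool_rot: [0.574, 0.414, 0.575, -0.411]
contact_force: [-0.2, -3.3, 3.8]
gripper_width: 0.003
```

```bash
python3 - <<'E'
from station import bot
import cv2,numpy as np
s=bot.read_camera("scene");b=s["color"][190:280,310:425,::-1]
cv2.imwrite("pics/a3.png",cv2.resize(b,None,fx=6,fy=6,interpolation=cv2.INTER_CUBIC));print(bot.get_obs()["contact_force"],bot.get_obs()["eef_pos"])
E
```

```text
[-0.08135099 -1.65730609  4.61635863] [0.56862322 0.18476686 0.07439653]
```

View pics/a3.png

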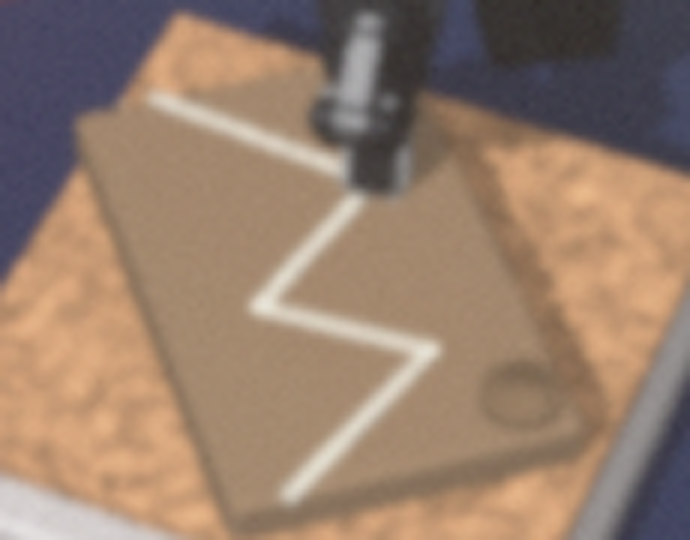

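The fingertips are at line6, about (375,180), and the slab hasn't moved. The last stroke goes to line8.

>>> drive_tool(
  slide=[
    [-5,-1,0],
    [-12,-1,0],
    [-19,-2,0],
    [-26,-3,0],
    [-33,-4,0],
    [-40,-5,0],
    [-47,-5,0],
    [-54,-6,0],
    [-61,-7,0],
    [-67,-7,0],
  ],
  turn=[
    [0,0,0],
    [0,0,0],
    [0,0,0],
    [0,0,0],
    [0,0,0],
    [0,0,0],
    [0,0,0],
    [0,0,0],
    [0,0,0],
    [0,0,0],
  ],
  gripper=[0,0,0,0,0,0,0,0,0,0],
)

```text
t: 8.6
eef_pos: [0.501, 0.1775, 0.0744]
tool_rot: [0.574, 0.414, 0.576, -0.41]
contact_force: [2.7, -0.6, 5.1]
gripper_width: -0.005
```

```bash
python3 - <<'E'
from station import bot
import cv2,numpy as np
s=bot.read_camera("scene");b=s["color"][190:280,310:425,::-1]
cv2.imwrite("pics/a4.png",cv2.resize(b,None,fx=6,fy=6,interpolation=cv2.INTER_CUBIC));print(bot.get_obs()["contact_force"],bot.get_obs()["eef_pos"])
E
```

```text
[1.14326472 1.02326804 4.47512911] [0.49998624 0.17748584 0.07426223]
```

View pics/a4.png

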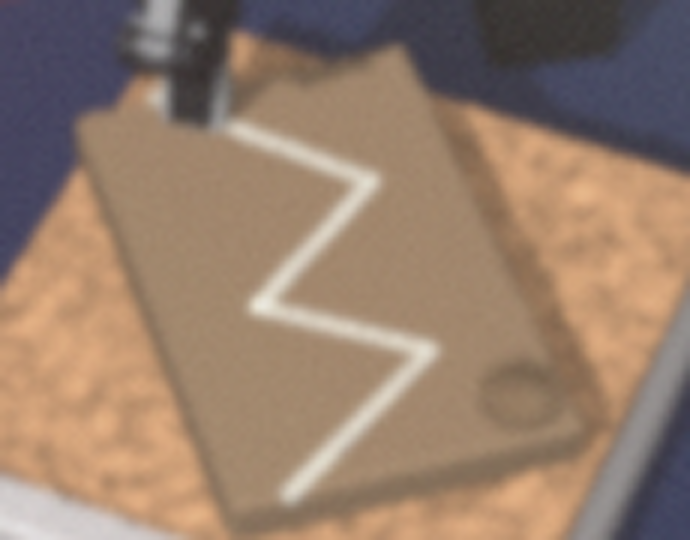

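The fingertips are on the far end of the line at about (195,115), with some of the line still visible past them near the edge. Now I'll lift off.

>>> drive_tool(
  slide=[
    [0,0,1],
    [0,0,2],
    [0,0,4],
    [0,0,7],
    [0,0,15],
    [0,0,35],
    [0,0,60],
    [0,0,90],
    [0,0,110],
    [0,0,110],
  ],
  turn=[
    [0,0,0],
    [0,0,0],
    [0,0,0],
    [0,0,0],
    [0,0,0],
    [0,0,0],
    [0,0,0],
    [0,0,0],
    [0,0,0],
    [0,0,0],
  ],
  gripper=[0,0,0,0,0,0,0,0,0,0],
)

```text
t: 9.65
eef_pos: [0.5012, 0.1782, 0.1873]
tool_rot: [0.575, 0.414, 0.575, -0.409]
contact_force: [0.4, 0.3, 0.5]
gripper_width: 0.001
```

```bash
python3 - <<'E'
from station import bot
import cv2,numpy as np
s=bot.read_camera("scene");cv2.imwrite("pics/a5.png",s["color"][:,:,::-1])
print(bot.get_obs()["contact_force"],bot.get_obs()["eef_pos"])
E
```

```text
[-0.16668809  0.01544163  0.01982876] [0.50034219 0.17767739 0.185596  ]
```

View pics/a5.png

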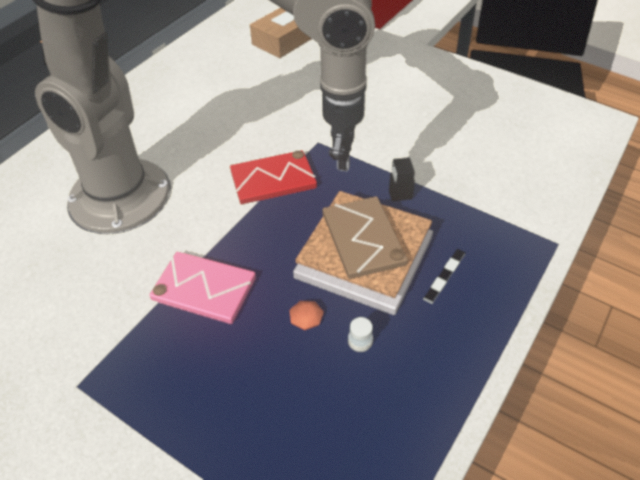

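The hand is clear at (342,165). The slab at (365,235) and the bystanders look the same as in the first picture.

```bash
python3 -c "
from station import bot
print(bot.hand_in())"
```

```text
the job is handed in; nothing more can be done
None
```

I traced the white line on the brown slab on the cork cradle from line0, at the boss end, through every corner to line8. The fingers were closed and pointing straight down. I then lifted the hand clear and handed in at about 9.7 s; no verdict was reported.

- **Contact:** the upward force on the fingertips read about 3.6–5.2 N at the start of the trace and at the end of each stroke. I didn't read it mid-stroke, but the height stayed within about 0.2 mm, pressing the platen about 4 mm down (its stop is at 14 mm).
- **Accuracy:** the fingertips ended each stroke within about 2 mm of the fitted line point. The two cameras agreed on the slab's position to about 2 mm.
- **Side drag:** friction pulled up to 3.3 N sideways during the strokes, more than I expected. The pictures along the way showed no sideways shift of the slab.
- **Last check:** after lifting off, the force was back to about zero. By eye, the slab, platen and other things looked where they were in the first picture; I didn't refit their positions.

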